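# Start the screw of a bench clamp

### The arm

A 7-joint arm with a two-finger parallel gripper is mounted at the origin on a cart in front of the work surface, level with it; the furniture and walls round the work are solid. World frame = base frame: x ahead of the robot, y to its left, z up, the work surface at z = 0. Lengths are in m, angles in rad, forces in N, time in s.
With the tool pointing down it reaches from about 0.425 to 0.925 m from the base axis. Payload 6.8 kg.
Tool frame: the origin (TCP) lies between the finger pads; the fingertips stand 14 mm ahead of it and the grasp point (between the pads) lies 5 mm behind it; z points along the fingers, y is the line along which they close (so a half turn about z gives the same grasp; the last joint's range is limited). The gripper opens to 85 mm and grips with 20 to 120 N. Pads are 22 mm wide; open, the fingers measure 114 mm over their backs; the gripper's body (76 mm by 85 mm) begins 54 mm behind the grasp point. The pads swing forward as they close: fully open they stand 13 mm farther back than shut.
Start: joints at [-1.383, 0.477, 0.022, 1.555, -0.011, 1.109, -0.083], TCP at [0.197, 0.646, 0.245] pointing down, gripper open.
Joint ranges: [-2.96, 2.96], [-0.34, 2.1], [-1.41, 1.46], [0.24, 2.44], [-1.37, 4.51], [0.17, 1.92], [-2.96, 2.96]. Speed limits (rad/s): [2.39, 2.39, 3.14, 3.14, 3.14, 3.14, 3.14].

### API

Orientations are given as a rotation vector (axis times angle).
In Python, from bench import r, eyes, ticket gives the robot as it stands. The module is installed in compiled form; this text tells all that it offers.
- The arm moves only by the tool arm_command, never from a script. Its argument "plan" is text: rows parted by semicolons, each of 4 numbers parted by spaces: the shift along the tool's x, y, z in m, then the turn about the tool's z in degrees. In form: tx ty tz yaw; .... A call has 1 to 20 rows; each row shifts and turns the commanded pose from where the row before left it, along the tool's axes as they then stand; what a row does not reach is not made up. A row lasts 1/8 s, in which the tool goes at most 62.5 mm and 10.7 degrees, less where a joint would pass 70% of its speed; a pose out of reach is approached as far as the arm can. A call is refused whole if a number of a shift passes 0.0625 or a number of a turn 10.7, either way. A call with a gripper value outside its range is refused whole. "hand" is the closure, from -1 (fully open) to 1 (shut), set as the call begins (left out, the last holds). The fingers move at their own pace and stop on an object; "grip_force" is the grip in N (left out, the last holds). Time passes only in rows, so rows that do not move let the fingers close. It gives the time, the measured TCP pose, the force, the opening and the grip force at its end, in the units of the state.
- r.get_obs(): the state, without advancing time (a new reading comes with each control period).
- eyes.grab_frame(name): name is "scene" or "top"; returns (picture, depth): 420x560x3 uint8, red, green, blue; 420x560 float32, m along the optical axis (not along the pixel's ray), 0 where there is no reading.
- eyes.calibration(name): a dict with "fov_y" (degrees; the focal length in pixels is half the picture's height over the tangent of half this angle, whatever the lens; pixels are square), "cx", "cy" (the principal point, pixels), "origin" and "attitude" of the camera in the world. Camera axes: x right, y up, looking along -z (the intrinsics and any distortion apply to the point x, -y, -z); pixel columns grow to the right and rows downward; lengths in m; the calibration is good to about 2 mm. A picture is of the moment at which its call begins. calibration takes no time and is no camera call.
- ticket.hand_in(): hands the job in; it is judged then, once.
The state is a dict: "clock": time; "joints": joint angles; "qvel": joint speeds; "tau": joint torques, N m; "tcp_pos": TCP position; "orientation": TCP orientation; "contact_force": force on the tool from outside, world axes, zero at the start; "moment": the same for the moment, N m; "grip_width": finger opening in m; "gripper_force": force on a finger pad.
Only numpy, scipy, OpenCV 4.12 (cv2) and the standard library are available. Lean on these libraries where they do the work, as an engineer would, in place of code of your own. Each camera call takes 0.05 s, during which the arm holds its last target. There are 200 camera calls.

### The job

The screw of the small bench clamp is only standing in the mouth of its boss, its thread not yet caught. Turn it backward (anticlockwise seen from above) by its flat head until you feel it drop a thread, stop there, then turn it forward about one full turn so that it is started but not screwed down, and finish while still gripping the head. Leave the board in the clamp and the things round about where they are.

Things in the scene. Friction and masses are not known exactly. Their poses are not given: they have to be found in the camera images.
- clamp: dark steel C-shaped bench clamp fixed to the table. Origin on the table directly below the screw's axis. Base plate x -55 to +95 mm, y +-42 mm, 12 mm thick; column and arm at the clamp's +x side, open side at -x; a round hollow upright boss, 40 mm across, surrounds the screw at z 92 to 124 mm. Nothing of the clamp is higher than 124 mm.
- screw: the clamp's upright screw (about 0.26 kg) with a flat paddle head 44 mm long (its x axis), 16 mm thick (y axis), 30 mm high. Origin on the screw's axis in the head, 178 mm above the table plus screw_lift: the head reaches 10 mm above it and 20 mm below it, then a 14 mm round shank. Never tilts; a foot under the boss keeps it from coming out. Right-hand thread, 8 mm per turn.
- screw_turn (a joint): turn of the screw, rad, counted over several turns: grows clockwise seen from above (forward, screwing in), falls when turned backward. 0.8 to 2.1 at the start. Turning backward, the drop comes somewhere between +0.3 and -0.7, different each time. Stays where it is left; light to turn (about 0.05 N m).
- screw_lift (a joint): height of the screw, m, up positive: 0 to -0.004 at the start; rises slowly when turned backward, about 0 just before the drop; then it falls 8 mm by its own weight to about -0.008 (a gripper clasping the head can keep it from falling until it lets go or moves down); from there it sinks 8 mm per turn forward. Not caught, it can be lifted to at most +0.009.
- terminal_board: green circuit board with screw terminals, 78x62x21 mm, lying on the clamp's base under the screw's foot; bystander, origin in the middle of its underside
- tape_black: roll of black tape lying flat, 62x60x19 mm; bystander, origin in the middle of its underside
- flux_pot: small round pot with a lid, 43x43x24 mm; bystander, origin in the middle of its underside
- stepper_1: small round motor, 28x43x32 mm; bystander, origin in the middle of its underside
- test_probe: black test probe, 17x131x17 mm; bystander, origin in the middle of its underside
- bnc_adapter_1: metal coaxial adapter, 14x36x14 mm; bystander, origin in the middle of its underside
- usb_stick: USB stick, 18x52x9 mm; bystander, origin in the middle of its underside
- pencil: pencil, 7x123x7 mm; bystander, origin in the middle of its underside

How it is judged:
By the outcome, as a careful person would: the job done as asked, in the order asked, and still so for the second after the job is handed in, while the arm keeps its last pose, push and grip.
It also fails if it takes over 72 s, if anything falls off the work surface, if the arm or the gripper's body presses on something with over 40 N, if the wrist force passes 120 N, or if a joint passes its speed limit or range.

## Working session

There is one attempt and no reset: what is moved stays moved. The work goes in short steps, Python scripts to look and compute and a tool call to move; the robot and the scene stay as the last step left them, time stands still between calls to the robot, and variables do not carry over. Pictures are saved under pics/ and viewed, at most 10 in all, crops included, and the job is handed in when it is done.

Besides the shell and the picture viewer there is one more tool, called after "Request:" in YAML: its name, and indented under it one key for each argument. arm_command: Moves the arm, as the interface text tells. Its arguments: {"type":"object","properties":{"plan":{"type":"string"},"hand":{"type":"number"},"grip_force":{"type":"number"}},"required":["plan"]}

```bash
mkdir -p pics; cat > h.py <<'E'
import numpy as np, cv2
from bench import r, eyes, ticket
from scipy.spatial.transform import Rotation as R
def cloud(n):
    im,d=eyes.grab_frame(n); c=eyes.calibration(n)
    h,w=d.shape; f=h/2/np.tan(np.radians(c['fov_y'])/2)
    v,u=np.mgrid[:h,:w]
    p=np.stack([(u-c['cx'])/f*d,-(v-c['cy'])/f*d,-d],-1)
    A=np.array(c['attitude'],float)
    M=A if A.shape==(3,3) else (R.from_rotvec(A).as_matrix() if A.size==3 else R.from_quat(A).as_matrix())
    P=p@M.T+np.array(c['origin']); P[d==0]=np.nan
    return im,d,P
E
python3 - <<'E'
from h import *
for n in('top','scene'):
    print(eyes.calibration(n))
    im,d,P=cloud(n); cv2.imwrite(f'pics/{n}0.png',im[:,:,::-1]); np.save(n+'0.npy',P)
o=r.get_obs();print(o)
E
```

```text
{'fov_y': 46.325416450246344, 'cx': 281.33929397772937, 'cy': 207.07550049684673, 'origin': array([ 0.43197202, -0.07992569,  1.08340283]), 'attitude': array([ 0.06966621, -0.12440691, -1.54321172])}
{'fov_y': 48.47346606259924, 'cx': 280.9313541897776, 'cy': 206.19777859736746, 'origin': array([1.03380244, 0.60216519, 0.84754432]), 'attitude': array([0.31075516, 1.0738574 , 2.31906174])}
{'clock': 0.1, 'joints': array([-1.38308396,  0.47773547,  0.02234078,  1.55638284, -0.01147849,
        1.10930571, -0.08310751]), 'qvel': array([ 5.71090739e-05, -1.07004872e-03, -2.74479225e-04, -1.91598641e-03,
       -9.23033275e-04,  5.94329170e-04,  1.77956914e-03]), 'tau': array([ 4.19596981e-03, -5.97764325e+01,  1.61360085e+00, -2.81958461e+01,
        1.28580045e-02,  4.95609143e-03,  6.88045503e-06]), 'tcp_pos': array([0.19663491, 0.64517003, 0.24439803]), 'orientation': array([-4.62916074e-01, -3.10718934e+00,  2.66976864e-03]), 'contact_force': array([ 0.4511722 ,  0.17495273, -0.48901932]), 'moment': array([-0.00163866, -0.03982456,  0.02234696]), 'gripper_force': 0.0, 'grip_width': 0.08552903395515285}
```

View pics/top0.png

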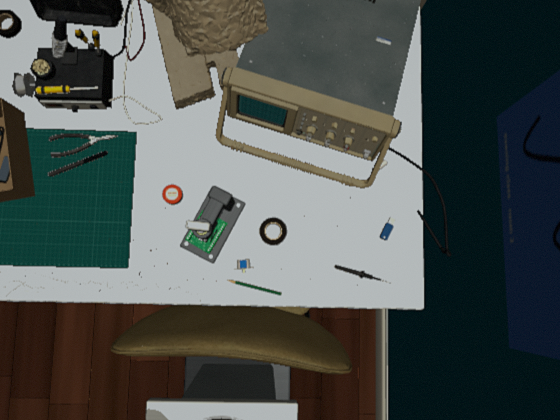

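View pics/scene0.png

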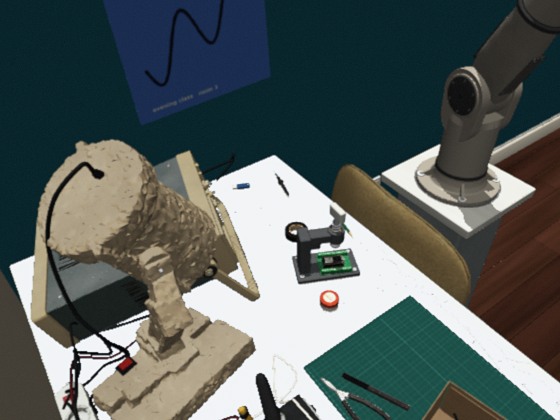

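```bash
python3 - <<'E'
from h import *
for n in('top','scene'):
    P=np.load(n+'0.npy'); z=P[...,2]
    m=(z>0.172)&(z<0.2)&(P[...,0]>.3)&(P[...,0]<.95)
    k,l,s,c=cv2.connectedComponentsWithStats(m.astype(np.uint8))
    for i in range(1,k):
        if s[i,4]>15:
            q=P[l==i]; qt=q[q[:,2]>np.median(q[:,2])-.005][:,:2].astype(np.float32)
            print(n,s[i],q.mean(0),np.median(q[:,2]),cv2.minAreaRect(qt))
E
```

```text
top [158   7  13  11  62] [0.91396697 0.1210416  0.1902812 ] 0.19214919390178853 ((0.9144835472106934, 0.12400117516517639), (0.0070829857140779495, 0.018430138006806374), 9.251984596252441)
top [ 486    6   19  343 2378] [ 0.6101871 -0.5105069  0.1861013] 0.18605394723263485 ((0.6247003078460693, -0.5106223225593567), (0.0048628137446939945, 0.6493954062461853), 89.97411346435547)
top [ 242    9  166   94 7055] [ 0.84279883 -0.19738101  0.18648107] 0.18672344202780133 ((0.83160001039505, -0.18563289940357208), (0.3063005208969116, 0.09417092800140381), 73.81554412841797)
top [53 29 14 11 95] [0.862586   0.31750162 0.18590455] 0.1854233330959274 ((0.8637121319770813, 0.31742021441459656), (0.031155657023191452, 0.009435413405299187), 87.75101470947266)
top [376  38   8   5  17] [ 0.88141674 -0.2958043   0.17405738] 0.17385484019382458 ((0.8814327120780945, -0.2958633601665497), (0.014527524821460247, 0.006557533051818609), 76.56143188476562)
top [ 227   89  161   58 1229] [ 0.71395869 -0.16981924  0.1858303 ] 0.18585957319077484 ((0.7176131010055542, -0.1531333029270172), (0.31323838
[... 1089 characters left out ...]
448825229555754 ((0.511982262134552, 0.04399936646223068), (0.04302414506673813, 0.016631076112389565), 88.06702423095703)
scene [214 237  16  18 158] [ 0.76805231 -0.00554817  0.18484573] 0.1846537739670739 ((0.7666867971420288, -0.005820287391543388), (0.032373618334531784, 0.011336502619087696), 16.881954193115234)
scene [167 330  17  13  34] [0.93367209 0.12799672 0.18402097] 0.18149825091952798 ((0.9327527284622192, 0.12961290776729584), (0.03527464717626572, 0.012043865397572517), 8.240694046020508)
scene [261 400  20  20 255] [0.87651371 0.3269217  0.18686421] 0.18670084701768552 ((0.8767279386520386, 0.3245222270488739), (0.016468046233057976, 0.02440534718334675), 60.27225112915039)
```

The top view shows the clamp at about (212,225), with the head paddle from (187,223) to (211,232) and the column toward (225,195). The scene view shows the head at (337,214), clear on all sides, with the carton at the lower right. Next I'll refine the head's centre and angle and check the path.

```bash
cat >> h.py <<'E'
def shift(p,yaw=None):
    "tool-frame shift to world p; yaw = world angle of tool y wanted (deg, mod 180)"
    o=r.get_obs(); M=R.from_rotvec(o['orientation']).as_matrix()
    s=M.T@(np.array(p)-o['tcp_pos']); a=np.degrees(np.arctan2(M[1,1],M[0,1]))
    print('shift',s.round(4),'tool y angle',a.round(2),'tool x',M[:,0].round(3),'z',M[:,2].round(3))
    if yaw is not None: print('yaw turn(+fwd)',(a-yaw+90)%180-90)
E
python3 - <<'E'
from h import *
for n in('top','scene'):
    P=np.load(n+'0.npy'); q=P.reshape(-1,3)
    s=q[(np.hypot(q[:,0]-.508,q[:,1]-.043)<.035)&(q[:,2]>.14)]
    zt=np.percentile(s[:,2],90); t=s[s[:,2]>zt-.003]
    C=np.cov(t[:,:2].T); w,v=np.linalg.eigh(C)
    print(n,len(s),'ztop',zt,'mean',t.mean(0),'PCA',np.degrees(np.arctan2(v[1,1],v[0,1])),cv2.minAreaRect(t[:,:2].astype(np.float32)), 'std',np.sqrt(w*12))
    b=q[(np.hypot(q[:,0]-.508,q[:,1]-.043)<.05)&(q[:,2]>.118)&(q[:,2]<.13)]
    print('boss',len(b),b.min(0),b.max(0))
    g=q[(np.hypot(q[:,0]-.508,q[:,1]-.043)<.14)&(q[:,2]>.008)&(q[:,2]<.016)]
    print('base',cv2.minAreaRect(g[:,:2].astype(np.float32)))
    a,bb=np.array([.197,.645]),np.array([.507,.043]); d=(bb-a)/np.linalg.norm(bb-a)
    k=(q[:,:2]-a)@d; lat=np.abs((q[:,:2]-a)@[-d[1],d[0]])
    print('max z on path',q[(lat<.12)&(k>-.1)&(k<.75)][:,2].max())
shift([.507,.043,.245],84.5+90)
E
```

```text
top 234 ztop 0.18641868894608934 mean [0.50635544 0.04231366 0.18528279] PCA 83.84088716636684 ((0.506304919719696, 0.0429069958627224), (0.04200335592031479, 0.014339407905936241), 85.31687927246094) std [0.01392716 0.04118188]
boss 289 [0.48721245 0.01024862 0.11800622] [0.55649542 0.06050932 0.12987939]
base ((0.516024112701416, 0.02022157609462738), (0.22769896686077118, 0.1526307314634323), 59.69585418701172)
max z on path 0.18845683223662835
scene 282 ztop 0.18682790020316553 mean [0.51158994 0.04506912 0.18605724] PCA 84.46137359856307 ((0.5114366412162781, 0.043992556631565094), (0.04232862591743469, 0.015733541920781136), 81.73614501953125) std [0.01477158 0.04228436]
boss 253 [0.49086725 0.01028784 0.11803938] [0.5545058  0.06391318 0.12933467]
base ((0.5312550663948059, 0.03597801923751831), (0.25489816069602966, 0.1574132740497589), 58.896183013916016)
max z on path 0.1893689482121459
shift [-4.724e-01 -4.855e-01  3.000e-04] tool y angle 73.05 tool x [-0.957  0.291 -0.   ] z [-0.    -0.002 -1.   ]
yaw turn(+fwd) 78.5525375058127
```

Request:
arm_command:
  plan: "-.0395 -.0405 0 0;-.0395 -.0405 0 0;-.0395 -.0405 0 0;-.0395 -.0405 0 0;-.0395 -.0405 0 0;-.0395 -.0405 0 0;-.0395 -.0405 0 0;-.0395 -.0405 0 0;-.0395 -.0405 0 0;-.0395 -.0405 0 0;-.0395 -.0405 0 0;-.0385 -.0405 0 0;0 0 0 10;0 0 0 10;0 0 0 10;0 0 0 10;0 0 0 10;0 0 0 10;0 0 0 10;0 0 0 8.5"
  hand: -1
  grip_force: 20

```text
clock: 2.6
tcp_pos: [0.5072, 0.0429, 0.245]
orientation: [-2.33, -2.107, 0.001]
contact_force: [-0.3, 0.4, 1.2]
grip_width: 0.0856
gripper_force: 0.0
```

```bash
python3 - <<'E'
from h import *
shift([.509,.0435,.168],174.3); o=r.get_obs(); print(o['clock'],o['joints'].round(3),o['tcp_pos'],o['contact_force'])
E
```

```text
shift [0.0008 0.0018 0.077 ] tool y angle -5.74 tool x [ 0.1    0.995 -0.   ] z [-0.001 -0.    -1.   ]
yaw turn(+fwd) -0.0399158250756102
2.6 [-0.716  0.222  0.597  1.977 -0.149  0.985 -0.148] [0.50721122 0.04291333 0.24500053] [-0.33566493  0.44645218  1.17481056]
```

Request:
arm_command:
  plan: ".001 .002 .025 0;0 0 .025 0;0 0 .02 0;0 0 .005 0;0 0 0 0"

```text
clock: 3.22
tcp_pos: [0.5096, 0.0436, 0.1704]
orientation: [-2.325, -2.113, 0.001]
contact_force: [0.7, -0.6, -0.5]
grip_width: 0.0853
gripper_force: 0.0
```

Request:
arm_command:
  plan: "0 0 0 0;0 0 0 0;0 0 0 0;0 0 0 0;0 0 0 0;0 0 0 0;0 0 0 0;0 0 0 0"
  hand: 1
  grip_force: 20

```text
clock: 4.22
tcp_pos: [0.5074, 0.044, 0.1701]
orientation: [-2.321, -2.111, 0.005]
contact_force: [-7.3, 1.0, 8.0]
grip_width: 0.0158
gripper_force: 25.4
```

```bash
python3 - <<'E'
from h import *
shift([.509,.0435,.168],174.3); o=r.get_obs(); print(o)
im,d,P=cloud('scene'); cv2.imwrite('pics/g1.png',cv2.resize(im[150:290,260:420,::-1],None,fx=4,fy=4))
E
```

```text
shift [-0.0004  0.0016  0.0021] tool y angle -5.43 tool x [0.095 0.996 0.   ] z [-0.005  0.001 -1.   ]
yaw turn(+fwd) 0.26836875606394983
{'clock': 4.225, 'joints': array([-0.66591464,  0.33399426,  0.55845534,  2.04657589, -0.24005062,
        0.82801189, -0.06260106]), 'qvel': array([ 0.00047914,  0.00050597,  0.00210376, -0.00095918,  0.00107848,
        0.00089324, -0.00014885]), 'tau': array([ 8.96198675e-01, -3.61619782e+01,  6.21061027e+00, -2.44226933e+01,
        1.83876953e-01, -2.29372814e+00, -4.72072890e-03]), 'tcp_pos': array([0.5074443 , 0.04404681, 0.17012625]), 'orientation': array([-2.32138116, -2.11112141,  0.00465826]), 'contact_force': array([-7.2580451 ,  0.96365547,  7.9820026 ]), 'moment': array([2.17234323e-01, 1.50262251e+00, 1.13864376e-04]), 'gripper_force': 25.396896600723267, 'grip_width': 0.015788945879747784}
```

View pics/g1.png

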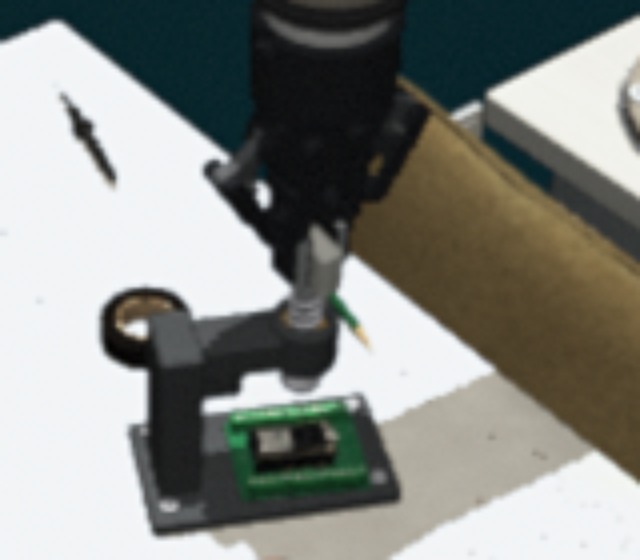

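The head is gripped, with 15.8 mm between the pads. I'll centre the command, then turn back through the part where no drop can come.

Request:
arm_command:
  plan: "0 -.002 0 0;0 0 0 0;0 0 0 -5;0 0 -.0002 -5;0 0 0 0;0 0 0 0"

```text
clock: 5.03
tcp_pos: [0.5073, 0.0441, 0.1705]
orientation: [-2.133, -2.306, 0.001]
contact_force: [-3.4, 0.8, 5.2]
grip_width: 0.0155
gripper_force: 25.0
```

Request:
arm_command:
  plan: "0 0 -.0001 -5;0 0 -.0001 -5;0 0 0 0;0 0 0 0"

```text
clock: 5.52
tcp_pos: [0.5071, 0.044, 0.1706]
orientation: [-1.924, -2.482, 0.001]
contact_force: [-5.0, 1.5, 5.3]
grip_width: 0.0158
gripper_force: 25.1
```

```bash
python3 - <<'E'
from h import *
shift([.507,.0435,.168],174.3); o=r.get_obs(); print({k:np.round(o[k],3) for k in('clock','joints','tcp_pos','contact_force','moment','gripper_force')})
E
```

```text
shift [-0.0005 -0.0003  0.0026] tool y angle 14.45 tool x [-0.25   0.968  0.   ] z [-0.001  0.    -1.   ]
yaw turn(+fwd) 20.14920731157264
{'clock': np.float64(5.525), 'joints': array([-0.605,  0.32 ,  0.479,  2.046, -0.2  ,  0.821,  0.243]), 'tcp_pos': array([0.507, 0.044, 0.171]), 'contact_force': array([-4.964,  1.481,  5.339]), 'moment': array([0.163, 0.937, 0.031]), 'gripper_force': np.float64(25.099)}
```

Request:
arm_command:
  plan: "0 -.0015 0 -5;0 0 -.0001 -5;0 0 -.0001 -5;0 0 0 0;0 0 0 0"

```text
clock: 6.15
tcp_pos: [0.507, 0.0439, 0.1712]
orientation: [1.584, 2.712, 0.002]
contact_force: [0.2, 1.8, 2.2]
grip_width: 0.0155
gripper_force: 24.7
```

Request:
arm_command:
  plan: "0 0 -.0001 -5;0 0 0 0;0 0 0 0"

```text
clock: 6.52
tcp_pos: [0.5069, 0.0439, 0.1713]
orientation: [1.464, 2.778, 0.002]
contact_force: [1.7, 3.1, 2.0]
grip_width: 0.0156
gripper_force: 24.8
```

Request:
arm_command:
  plan: "0 0 .0015 0;0 0 0 0;0 0 0 0"

```text
clock: 6.9
tcp_pos: [0.5069, 0.0439, 0.1706]
orientation: [1.463, 2.779, 0.002]
contact_force: [-0.9, 3.1, 11.5]
grip_width: 0.0157
gripper_force: 26.2
```

Request:
arm_command:
  plan: "0 0 0 -5;0 0 0 0;0 0 0 0"

```text
clock: 7.28
tcp_pos: [0.5068, 0.0438, 0.1706]
orientation: [1.341, 2.84, 0.002]
contact_force: [-1.0, 2.9, 13.0]
grip_width: 0.0157
gripper_force: 26.1
```

Request:
arm_command:
  plan: "0 0 -.0001 -5;0 0 0 0;0 0 0 0"

```text
clock: 7.65
tcp_pos: [0.5069, 0.0438, 0.1707]
orientation: [1.215, 2.896, 0.002]
contact_force: [-2.0, 2.6, 12.9]
grip_width: 0.0153
gripper_force: 26.2
```

Request:
arm_command:
  plan: "0 0 -.0001 -5;0 0 0 0;0 0 0 0"

```text
clock: 8.02
tcp_pos: [0.5069, 0.0438, 0.1703]
orientation: [1.087, 2.946, 0.002]
contact_force: [0.2, 2.7, 6.8]
grip_width: 0.0157
gripper_force: 25.2
```

Request:
arm_command:
  plan: "0 0 .001 0;0 0 0 0;0 0 0 0"

```text
clock: 8.4
tcp_pos: [0.5069, 0.0438, 0.1693]
orientation: [1.087, 2.946, 0.002]
contact_force: [-0.3, 3.2, 5.4]
grip_width: 0.0155
gripper_force: 25.5
```

Request:
arm_command:
  plan: "0 0 .002 0;0 0 0 0;0 0 .002 0;0 0 0 0;0 0 0 0"

```text
clock: 9.02
tcp_pos: [0.5067, 0.0437, 0.1643]
orientation: [1.087, 2.947, 0.0]
contact_force: [4.5, 3.4, -2.3]
grip_width: 0.0157
gripper_force: 24.1
```

```bash
python3 - <<'E'
from h import *
im,d,P=cloud('scene'); cv2.imwrite('pics/g2.png',cv2.resize(im[150:290,260:420,::-1],None,fx=4,fy=4)); shift([.507,.0435,.168],174.3)
E
```

```text
shift [-0.0004 -0.     -0.0037] tool y angle 49.51 tool x [-0.76   0.649 -0.001] z [ 0.001 -0.    -1.   ]
yaw turn(+fwd) 55.20730055019726
```

View pics/g2.png

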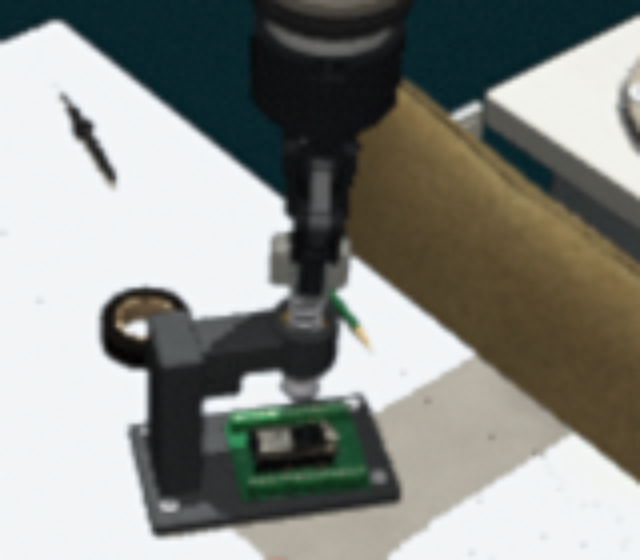

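The screw has dropped: the tool went down 6 mm freely, the force now shows the screw's weight (-2.3 N), and the foot sits lower at (302,390) in the crop. I'll let it seat fully.

Request:
arm_command:
  plan: "0 0 .001 0;0 0 0 0;0 0 .001 0;0 0 0 0;0 0 0 0"

```text
clock: 9.7
tcp_pos: [0.5067, 0.0437, 0.1633]
orientation: [1.086, 2.947, 0.001]
contact_force: [2.8, 3.3, 5.5]
grip_width: 0.0158
gripper_force: 25.3
```

Request:
arm_command:
  plan: "0 0 .0002 9;0 0 .0002 9;0 0 .0002 9;0 0 .0002 9;0 0 .0002 9;0 0 0 0;0 0 0 0"

```text
clock: 10.58
tcp_pos: [0.5072, 0.0439, 0.1623]
orientation: [2.131, 2.307, 0.003]
contact_force: [3.8, 3.2, 4.7]
grip_width: 0.0161
gripper_force: 25.1
```

```bash
python3 - <<'E'
from h import *
shift([.507,.0435,.168]); o=r.get_obs(); print({k:np.round(o[k],3) for k in('clock','joints','tcp_pos','contact_force','moment','gripper_force')})
E
```

```text
shift [-0.0004 -0.0002 -0.0057] tool y angle 4.54 tool x [-0.079  0.997  0.   ] z [ 0.002  0.001 -1.   ]
{'clock': np.float64(10.575), 'joints': array([-0.634,  0.337,  0.518,  2.056, -0.23 ,  0.801,  0.1  ]), 'tcp_pos': array([0.507, 0.044, 0.162]), 'contact_force': array([3.831, 3.198, 4.653]), 'moment': array([ 0.663, -0.635, -0.051]), 'gripper_force': np.float64(25.073)}
```

Request:
arm_command:
  plan: "0 0 .0002 9;0 0 .0002 9;0 0 .0002 9;0 0 .0002 9;0 0 .0002 9;0 0 .0002 9;0 0 .0002 9;0 0 .0002 9;0 0 0 0;0 0 0 0"

```text
clock: 11.82
tcp_pos: [0.5078, 0.0436, 0.1609]
orientation: [3.081, 0.613, 0.005]
contact_force: [6.2, 3.2, 4.2]
grip_width: 0.0154
gripper_force: 24.9
```

Request:
arm_command:
  plan: "0 0 .0002 9;0 0 .0002 9;0 0 .0002 9;0 0 .0002 9;0 0 .0002 9;0 0 .0002 9;0 0 .0002 9;0 0 0 0;0 0 0 0;0 0 0 0"

```text
clock: 13.08
tcp_pos: [0.5078, 0.043, 0.1594]
orientation: [-2.946, 1.088, -0.005]
contact_force: [5.8, 0.7, 1.5]
grip_width: 0.0152
gripper_force: 24.7
```

```bash
python3 - <<'E'
from h import *
shift([.507,.0435,.168]); o=r.get_obs(); print({k:np.round(o[k],3) for k in('clock','joints','tcp_pos','contact_force','moment','gripper_force')})
E
```

```text
shift [-0.0009  0.0001 -0.0086] tool y angle -130.53 tool x [ 0.76  -0.65   0.003] z [ 0.003 -0.001 -1.   ]
{'clock': np.float64(13.075), 'joints': array([-1.044,  0.556,  1.122,  2.079, -0.647,  0.907, -1.832]), 'tcp_pos': array([0.508, 0.043, 0.159]), 'contact_force': array([5.843, 0.692, 1.485]), 'moment': array([ 0.284, -1.388, -0.034]), 'gripper_force': np.float64(24.699)}
```

Request:
arm_command:
  plan: "0 0 0 0;0 0 0 0;0 0 0 0;0 0 0 0;0 0 0 0;0 0 0 0;0 0 0 0;0 0 0 0"
  hand: -1

```text
clock: 14.08
tcp_pos: [0.5062, 0.0435, 0.1587]
orientation: [-2.948, 1.086, 0.0]
contact_force: [0.0, 0.3, 0.1]
grip_width: 0.0856
gripper_force: 0.0
```

Request:
arm_command:
  plan: "0 0 0 -10;0 0 0 -10;0 0 0 -10;0 0 0 -10;0 0 0 -10;0 0 0 -10;0 0 0 -10;0 0 0 -10;0 0 0 -10;0 0 0 -10;0 0 0 -10;0 0 0 -10;0 0 0 -10;0 0 0 -10;0 0 0 -10;0 0 0 -10;0 0 0 -10;0 0 0 -10;0 0 0 0;0 0 0 0"

```text
clock: 16.58
tcp_pos: [0.5062, 0.0433, 0.1587]
orientation: [-1.091, -2.946, 0.0]
contact_force: [0.3, -0.2, -0.1]
grip_width: 0.0853
gripper_force: 0.0
```

```bash
python3 - <<'E'
from h import *
shift([.507,.0437,.1594]); o=r.get_obs(); print({k:np.round(o[k],3) for k in('clock','joints','tcp_pos','contact_force','moment','gripper_force')})
im,d,P=cloud('scene'); cv2.imwrite('pics/g3.png',cv2.resize(im[150:290,260:420,::-1],None,fx=4,fy=4))
E
```

```text
shift [-0.0004  0.0008 -0.0007] tool y angle 49.34 tool x [-0.759  0.652 -0.   ] z [-0. -0. -1.]
{'clock': np.float64(16.575), 'joints': array([-0.474,  0.321,  0.32 ,  2.051, -0.14 ,  0.79 ,  0.791]), 'tcp_pos': array([0.506, 0.043, 0.159]), 'contact_force': array([ 0.254, -0.247, -0.12 ]), 'moment': array([ 0.053, -0.015,  0.021]), 'gripper_force': np.float64(0.0)}
```

View pics/g3.png

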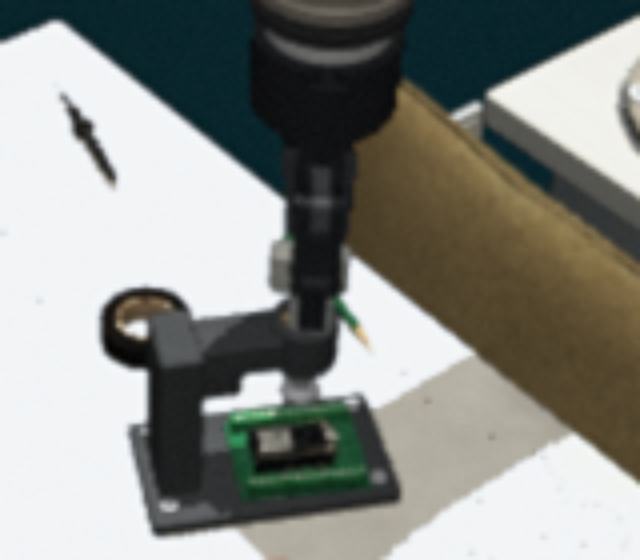

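The foot has sunk further, to (302,395), and the open fingers straddle the head, which still lies across them. I'll regrip and turn the second half.

Request:
arm_command:
  plan: "0 .001 -.0005 0;0 0 0 0;0 0 0 0;0 0 0 0;0 0 0 0;0 0 0 0;0 0 0 0;0 0 0 0"
  hand: 1
  grip_force: 20

```text
clock: 17.62
tcp_pos: [0.5066, 0.0441, 0.1591]
orientation: [-1.086, -2.947, 0.001]
contact_force: [-3.1, -1.5, 1.4]
grip_width: 0.0159
gripper_force: 26.6
```

Request:
arm_command:
  plan: "0 0 .0002 9;0 0 .0002 9;0 0 .0002 9;0 0 .0002 9;0 0 .0002 9;0 0 0 0;0 0 0 0"

```text
clock: 18.5
tcp_pos: [0.5073, 0.0444, 0.1583]
orientation: [2.127, 2.311, 0.001]
contact_force: [-0.2, -0.7, 1.6]
grip_width: 0.0157
gripper_force: 26.5
```

Request:
arm_command:
  plan: "0 0 .0002 9;0 0 .0002 9;0 0 .0002 9;0 0 .0002 9;0 0 .0002 9;0 0 .0002 9;0 0 .0002 9;0 0 .0002 9;0 0 0 0;0 0 0 0"

```text
clock: 19.75
tcp_pos: [0.5082, 0.0438, 0.157]
orientation: [3.079, 0.619, 0.004]
contact_force: [4.5, -3.3, -1.3]
grip_width: 0.0156
gripper_force: 26.3
```

Request:
arm_command:
  plan: "0 0 .0002 9;0 0 .0002 9;0 0 .0002 9;0 0 .0002 9;0 0 .0002 9;0 0 .0002 9;0 0 .0002 9;0 0 0 0;0 0 0 0;0 0 0 0;0 0 0 0"

```text
clock: 21.12
tcp_pos: [0.508, 0.0428, 0.1555]
orientation: [2.949, -1.082, 0.005]
contact_force: [4.2, -5.9, 0.5]
grip_width: 0.0153
gripper_force: 26.4
```

```bash
python3 - <<'E'
from h import *
shift([.507,.0437,.1594]); o=r.get_obs(); print({k:np.round(o[k],3) for k in('clock','joints','tcp_pos','contact_force','moment','gripper_force')})
im,d,P=cloud('scene'); cv2.imwrite('pics/g4.png',cv2.resize(im[150:290,260:420,::-1],None,fx=4,fy=4))
E
```

```text
shift [-0.0013 -0.0001 -0.0039] tool y angle -130.29 tool x [ 0.763 -0.647  0.003] z [ 0.003 -0.002 -1.   ]
{'clock': np.float64(21.125), 'joints': array([-1.029,  0.552,  1.099,  2.08 , -0.639,  0.894, -1.838]), 'tcp_pos': array([0.508, 0.043, 0.156]), 'contact_force': array([ 4.245, -5.9  ,  0.5  ]), 'moment': array([-1.333, -0.776, -0.029]), 'gripper_force': np.float64(26.405)}
```

View pics/g4.png

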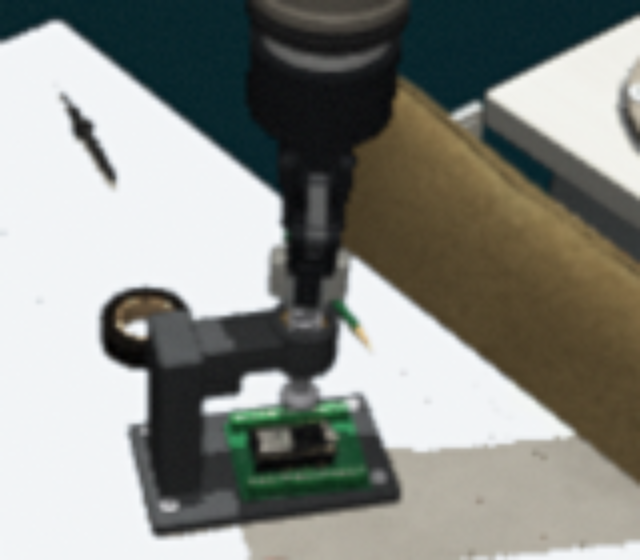

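The foot is lower again at (300,397), with the board still clear beneath it. The head is gripped at 15.3 mm, and the 360° forward turn sank it about 8 mm as expected, so I'm handing in.

```bash
python3 -c "
from bench import ticket
print(ticket.hand_in())"
```

```text
the job is handed in; nothing more can be done
None
```

I turned the screw back about 55° until it dropped a thread, then forward one full turn with one regrip at the half turn, and handed the job in with the head still gripped; no verdict came back.

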